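Set up the viewing mirror for a drawn stone

ROBOT

A 6-joint arm with a two-finger parallel gripper is mounted at the origin on the work surface. World frame = base frame: x ahead of the robot, y to its left, z up, the work surface at z = 0. Lengths are in m, angles in rad, forces in N, time in s.
With the tool pointing down it reaches from about 0.375 to 0.975 m from the base axis. Payload 3.8 kg.
Tool frame: the origin (TCP) lies at the very end of the fingers, on their centre line; the grasp point (between the pads) lies 19 mm behind it (bot.pinch_z is the distance from the TCP to the grasp point, in m); x points along the fingers, y is the direction in which the jaws open and shut, and the axes are right-handed (so a half turn about x gives the same grasp; the last joint's range is limited). The gripper opens to 85 mm and grips with 20 to 120 N. Pads are 22 mm wide; open, the fingers measure 114 mm over their backs; the gripper's body (76 mm by 85 mm) begins 54 mm behind the grasp point. The pads swing forward as they close: fully open they stand 13 mm farther back than shut.
Start: joints at [-1.367, 0.264, 1.604, -0, 1.274, -0.037], TCP at [0.161, -0.656, 0.208] pointing down, gripper open.
Joint ranges: [-2.63, 2.63], [-0.94, 2.18], [0.31, 2.57], [-1.31, 4.45], [0, 2.66], [-2.55, 2.55]. Speed limits (rad/s): [2.57, 2.57, 3.14, 3.14, 3.14, 3.14].

INTERFACE

Orientations are given as a rotation vector (axis times angle).
In Python, from workcell import monitor, imaging, finish_job, bot gives the robot as it stands.
- The arm moves only by the tool jog_arm, never from a script. Its argument "rows" is a list of rows, each a list of 7 numbers: the shift along the tool's x, y, z in m, then the turn, a rotation vector about the tool's x, y, z in rad, then the opening in per cent of the stroke, from 0 (shut) to 100 (fully open). A call has 1 to 20 rows; each row is the pose to reach, as a shift and turn from the pose measured when the call began, along the tool's axes at that moment; what a row does not reach only later rows make up. A row lasts 1/10 s, in which the tool goes at most 50 mm and 8.59 degrees, less where a joint would pass 70% of its speed; a pose out of reach is approached as far as the arm can. A call with a gripper value outside its range is refused whole. The fingers move at their own pace and stop on an object; "force" is the grip in N (left out, the last holds). Time passes only in rows, so rows that repeat a pose let the fingers close. It gives the time, the measured TCP pose, the force and the opening at its end, in the units of the state.
- monitor.read_state(): the state, without advancing time (a new reading comes with each control period).
- imaging.read_camera(name): name is "scene" or "top" or "wrist"; returns the picture (420x560x3 uint8, blue, green, red); there is no depth.
- imaging.camera_params(name): a dict with "fx", "fy", "cx", "cy" (pixels), "k1" (the pictures are not rectified: a ray, as slopes to the right and down, at radius r is drawn at 1 + k1 r^2 times it, then the intrinsics apply), "T" (4x4, takes a point from camera to world coordinates); the wrist camera has in their place "T_tool_cam" (4x4, takes a point from camera to tool coordinates, whose origin is the TCP and whose axes are the tool frame's). Camera axes: x right, y down, z forward; pixel columns grow to the right and rows downward; lengths in m; the calibration is good to about 2 mm. A picture is of the moment at which its call begins: read the wrist's pose just before it. camera_params takes no time and is no camera call.
- finish_job(): hands the job in, once; it reports no verdict.
The state is a dict: "time": time; "q": joint angles; "joint_vel": joint speeds; "joint_torque": joint torques, N m; "tool_pos": TCP position; "tcp_rot": TCP orientation; "wrist_force": force on the tool from outside, world axes, zero at the start; "torque": the same for the moment, N m; "width": opening from 0.0 (shut) to 1.0 (fully open).
Only numpy, scipy, OpenCV 4.12 (cv2) and the standard library are available. Lean on these libraries where they do the work, as an engineer would, in place of code of your own. Each camera call takes 0.05 s, during which the arm holds its last target. There are 200 camera calls.

TASK

A lithograph prints reversed, so set up the mirror to check the drawing. First push the stiff mirror lid of the wooden case up from its ajar position until it stands open about 70 degrees from closed, never letting it go past upright, and let go so that it stays there; then bring the small drawn stone up with its short end against the middle of the case's front, flat on the bench and square with the case, touching it. Leave the ink tin, the bottle and the crayon tray where they are.

Things in the scene. Friction and masses are not known exactly. Their poses are not given: they have to be found in the camera images.
- case: Shallow open wooden case fixed to the bench, 160 (x) x 220 (y) x 45 mm high, walls 8 mm. Origin: centre of its underside, on the bench. Its front (facing roughly the robot) is its -x side, 80 mm from the origin; the lid is hinged along its far, +x, rim.
- case_front (a point): Middle of the case's front face at bench level, 80 mm to -x of the case's origin; axes as the case's.
- mirror_lid (a joint): Opening angle of the lid, rad: 0 closed (lying level on the case), 1.57 upright, 1.9 its stop. The hinge is stiff: the lid stays where it is left. It starts ajar (about 0.32 to 0.6) and takes about 4 to 7 N at its free edge to raise. Lid: wooden panel 172 mm from hinge to free edge, 220 mm wide, 8 mm thick, with a mirror on its underside; closed, it overhangs the front by 12 mm.
- lid_edge (a point): Middle of the lid's free edge, on its underside (mirror side), 172 mm from the hinge. Axes turn with the lid: x from the free edge to the hinge, y along the edge, z out of the lid's outer face.
- lid_hinge (a point): Middle of the lid's hinge line, 46 mm above the bench and 80 mm to +x of the case's origin. The hinge line runs along the case's y. Axes turn with the lid.
- stone: Small loose limestone slab with a black drawing on top, 80 (x) x 60 (y) x 30 mm high, about 0.4 kg, lying 40 to 90 mm in front of the case. Origin: centre of its underside. Its +x end (60 mm wide) is the edge that must touch the case's front; its x then runs along the case's x.
- ink_tin: Bystander: low round metal tin, 80 mm across, 40 mm high, beside the case. Origin: centre of its underside.
- bottle: Bystander: clear bottle with a white cap, 58 mm across, 140 mm high, beside the case. Origin: centre of its underside.
- crayon_tray: Bystander: dark metal tray of crayons, 110 x 60 x 20 mm high, left of the stone. Origin: centre of its underside.
Things that resemble listed ones, but are neither listed nor needed, are in the scene too. Leave any blue or red look-alike of the stone alone.

How it is judged:
By the outcome, as a careful person would: the job done as asked, in the order asked, and still so for the second after the job is handed in, with the robot touching nothing.
It also fails if it takes over 51 s, if anything falls off the work surface, if the arm or the gripper's body presses on something with over 40 N, if the wrist force passes 120 N, or if a joint passes its speed limit or range.

## Working session

There is one attempt and no reset: what is moved stays moved. The work goes in short steps, Python scripts to look and compute and a tool call to move; the robot and the scene stay as the last step left them, time stands still between calls to the robot, and variables do not carry over. Pictures are saved under pics/ and viewed, about 8 in all and at most 12, crops included, and the job is handed in when it is done.

Besides the shell and the picture viewer there is one more tool, called after "Call:" by a JSON object that holds its "method" and its "body", one argument or row to a line. jog_arm: Moves the arm, as the interface text tells. Its arguments: {"type":"object","properties":{"rows":{"type":"array","items":{"type":"array","items":{"type":"number"}}},"force":{"type":"number"}},"required":["rows"]}

```bash
mkdir -p pics; ls
python3 - <<'E'
from workcell import monitor, imaging, bot
import cv2, numpy as np
s=monitor.read_state(); print({k:np.round(v,3) for k,v in s.items()})
for n in ("scene","top"):
    im=imaging.read_camera(n); cv2.imwrite(f"pics/{n}0.png",im); p=imaging.camera_params(n); print(n,p)
print(imaging.camera_params("wrist"))
E
```

```text
pics
{'time': np.float64(0.0), 'q': array([-1.367,  0.265,  1.605, -0.   ,  1.274, -0.037]), 'joint_vel': array([ 0.001,  0.001,  0.001, -0.001,  0.001, -0.002]), 'joint_torque': array([-2.0000e-03, -5.1511e+01, -3.6732e+01,  0.0000e+00,  1.3000e-02,
       -0.0000e+00]), 'tool_pos': array([ 0.161, -0.655,  0.206]), 'tcp_rot': array([ 2.094,  0.256, -2.095]), 'wrist_force': array([-0.191, -0.322,  0.216]), 'torque': array([ 0.036, -0.002, -0.028]), 'width': np.float64(1.002)}
scene {'fx': 449.36091190476935, 'fy': 449.36091190476935, 'cx': 279.8978305744824, 'cy': 213.31851669101346, 'k1': -0.11816308595831233, 'T': array([[-0.53568511,  0.52704647, -0.65974502,  1.27505784],
       [ 0.84440459,  0.33871965, -0.41502999,  0.52135971],
       [ 0.00472851, -0.7794171 , -0.62648753,  0.76742266],
       [ 0.        ,  0.        ,  0.        ,  1.        ]])}
top {'fx': 520.6414395172992, 'fy': 520.6414395172992, 'cx': 273.4593768822768, 'cy': 210.8787501314405, 'k1': -0.17159559491540735, 'T': array([[ 0.01112138, -0.99056411,  0.13659818,  0.35558934],
       [-0.99979716, -0.01330956, -0.01511624,  0.07526869],
       [ 0.01679167, -0.13640236, -0.9905112 ,  1.36431456],
       [ 0.        ,  0.        ,  0.        ,  1.        ]])}
{'fx': 301.83597165250876, 'fy': 301.83597165250876, 'cx': 275.58193711680593, 'cy': 211.9614553930797, 'k1': -0.020169366375942032, 'T_tool_cam': array([[-3.04275435e-04, -3.13982829e-01,  9.49428613e-01,
        -1.65003550e-01],
       [ 9.99999795e-01, -6.30297932e-04,  1.12038592e-04,
         9.69737070e-04],
       [ 5.63244697e-04,  9.49428452e-01,  3.13982957e-01,
        -8.07536707e-02],
       [ 0.00000000e+00,  0.00000000e+00,  0.00000000e+00,
         1.00000000e+00]])}
```

View pics/top0.png

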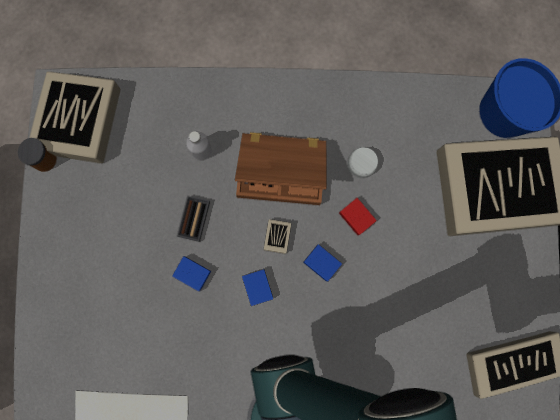

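View pics/scene0.png

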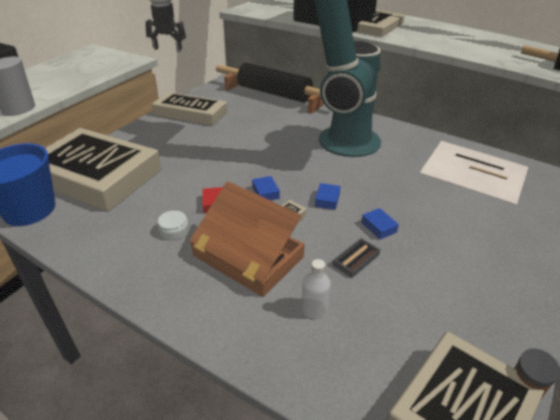

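The top view shows the case at about (281,170), with the lid's free edge from about (237,180) to (325,185). The stone is at (278,236), the tin at (363,161), the bottle at (197,145) and the tray at (194,218). There are blue blocks at (258,287), (322,263) and (192,273), and a red one at (358,216).

```bash
cat > h.py <<'E'
from workcell import monitor, imaging, bot
import cv2, numpy as np
from scipy.spatial.transform import Rotation as R
def ray(n,px,T=None):
    p=imaging.camera_params(n); T=p["T"] if T is None else T
    K=np.array([[p["fx"],0,p["cx"]],[0,p["fy"],p["cy"]],[0,0,1.]])
    u=cv2.undistortPoints(np.float64(px).reshape(-1,1,2),K,np.array([p["k1"],0,0,0,0])).reshape(-1,2)
    return T[:3,3],np.c_[u,np.ones(len(u))]@T[:3,:3].T
def plane(n,px,z,T=None):
    o,d=ray(n,px,T); return o+d*((z-o[2])/d[:,2])[:,None]
def proj(n,P,T=None):
    p=imaging.camera_params(n); T=p["T"] if T is None else T
    K=np.array([[p["fx"],0,p["cx"]],[0,p["fy"],p["cy"]],[0,0,1.]])
    Ti=np.linalg.inv(T); r,_=cv2.Rodrigues(Ti[:3,:3])
    return cv2.projectPoints(np.float64(P).reshape(-1,1,3),r,Ti[:3,3],K,np.array([p["k1"],0,0,0,0]))[0].reshape(-1,2)
def wristT():
    s=monitor.read_state(); T=np.eye(4); T[:3,:3]=R.from_rotvec(s["tcp_rot"]).as_matrix(); T[:3,3]=s["tool_pos"]
    return T@imaging.camera_params("wrist")["T_tool_cam"]
E
python3 - <<'E'
from h import *
t=cv2.imread("pics/top0.png"); s=cv2.imread("pics/scene0.png")
a=cv2.resize(t[120:265,170:390],None,fx=3.6,fy=3.6,interpolation=cv2.INTER_CUBIC); cv2.imwrite("pics/topc.png",a)
b=cv2.resize(s[165:325,145:345],None,fx=3.7,fy=3.7,interpolation=cv2.INTER_CUBIC); cv2.imwrite("pics/scc.png",b)
hsv=cv2.cvtColor(t,cv2.COLOR_BGR2HSV)
m=cv2.inRange(hsv,(12,25,90),(35,140,255))[215:258,258:298]
m=cv2.morphologyEx(m,cv2.MORPH_CLOSE,np.ones((9,9)))
c=max(cv2.findContours(m,0,2)[0],key=cv2.contourArea)
r=cv2.minAreaRect(c); bx=cv2.boxPoints(r)+[258,215]; print(r,bx)
P=plane("top",bx,.03); print(P, P.mean(0), [np.linalg.norm(P[i]-P[i-1]) for i in range(4)], np.degrees(np.arctan2(*(P[0]-P[1])[[1,0]])),np.degrees(np.arctan2(*(P[2]-P[1])[[1,0]])))
E
```

```text
((18.891891479492188, 21.14864730834961), (23.180255889892578, 39.45575714111328), 9.462322235107422) [[262.21621609 253.70270157]
 [268.70270348 214.78378272]
 [291.56756592 218.59459305]
 [285.08107948 257.51351166]]
[[0.42852945 0.08246548 0.03      ]
 [0.52924848 0.06708601 0.03      ]
 [0.52010243 0.00788294 0.03      ]
 [0.41947151 0.02380575 0.03      ]] [0.47433797 0.04531004 0.03      ] [np.float64(0.05935495756641322), np.float64(0.10188646218143432), np.float64(0.05990536573598787), np.float64(0.10188286854082121)] 171.31817832288056 -98.78197436986534
```

View pics/topc.png

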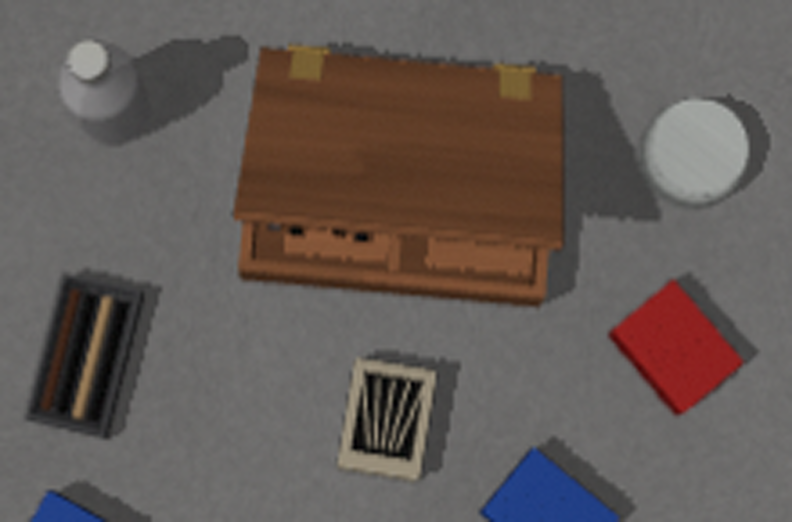

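View pics/scc.png

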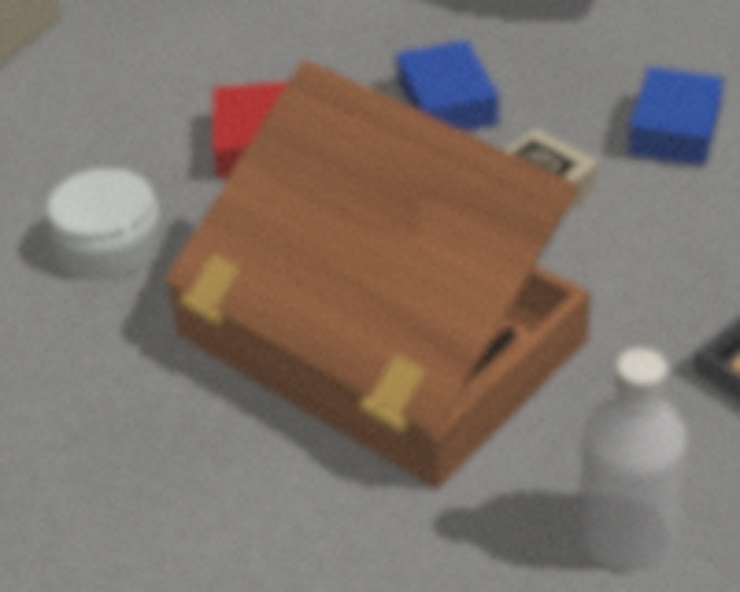

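Run:
```python
from h import *
tp=lambda a: np.float64(a)/3.6+[170,120]-.36
sc=lambda a: np.float64(a)/3.7+[145,165]-.36
fb=plane("top",tp([(240,279),(541,304)]),0); print("front bottom",fb.round(3),np.linalg.norm(fb[0]-fb[1]))
d=fb[0]-fb[1]; yaw=np.arctan2(-d[0],d[1]); print("yaw",np.degrees(yaw))
hg=plane("top",tp([(262,48),(564,73)]),.053); print("hinge",hg.round(3)); d=hg[0]-hg[1]; print(np.degrees(np.arctan2(-d[0],d[1])),np.linalg.norm(d))
def tri(a,b):
    o1,d1=ray("top",[a]);o2,d2=ray("scene",[b]); d1=d1[0];d2=d2[0]
    t=np.linalg.lstsq(np.c_[d1,-d2],o2-o1,rcond=None)[0]; A=o1+t[0]*d1;B=o2+t[1]*d2
    return (A+B)/2,np.linalg.norm(A-B)
for a,b in (((235,215),(577,187)),((561,245),(307,60)),((262,48),(440,430)),((564,73),(168,280))):
    P,e=tri(tp([a])[0],sc([b])[0]); print(P.round(4),round(e,4))
st=plane("top",tp([(362,360),(436,369),(415,474),(340,467)]),.03);print("stone",st.round(3),st.mean(0)); print([np.linalg.norm(st[i]-st[i-1]).round(4) for i in range(4)])
v=st[0]+st[1]-st[2]-st[3]; print(np.degrees(np.arctan2(v[1],v[0])))
for n,px,z in (("tin",(697,150),.04),("botcap",(89,59),.14)): print(n,plane("top",tp([px]),z))
print(plane("top",tp([(675,281),(742,360),(678,412),(611,335), (535,450),(620,517),(62,273),(158,290),(105,437),(28,418)]),.02).round(3))
```

```text
front bottom [[ 0.579  0.153  0.   ]
 [ 0.564 -0.069  0.   ]] 0.22288154964769177
yaw -4.013436246661708
hinge [[ 0.74   0.138  0.053]
 [ 0.725 -0.081  0.053]]
-3.932635729690203 0.21950355149015974
[0.5987 0.1497 0.1433] 0.0003
[ 0.5812 -0.0667  0.1442] 0.0008
[0.7386 0.1406 0.0541] 0.0051
[ 0.7242 -0.079   0.0522] 0.004
stone [[0.517 0.063 0.03 ]
 [0.511 0.01  0.03 ]
 [0.435 0.024 0.03 ]
 [0.44  0.078 0.03 ]] [0.47565121 0.04380016 0.03      ]
[np.float64(0.0783), np.float64(0.0535), np.float64(0.0768), np.float64(0.0536)]
-10.83849573392731
tin [[ 0.67288194 -0.17945236  0.04      ]]
botcap [[0.70577823 0.2512078  0.14      ]]
[[ 0.579 -0.165  0.02 ]
 [ 0.521 -0.214  0.02 ]
 [ 0.483 -0.167  0.02 ]
 [ 0.538 -0.118  0.02 ]
 [ 0.454 -0.062  0.02 ]
 [ 0.406 -0.124  0.02 ]
 [ 0.579  0.282  0.02 ]
 [ 0.567  0.212  0.02 ]
 [ 0.46   0.247  0.02 ]
 [ 0.472  0.304  0.02 ]]
```

```bash
cat >> h.py <<'E'
def goal(pos,psi,alpha):
    """tool pose relative to current: heading psi, alpha down (deg); tool y kept nearest to -90/+90 of heading"""
    s=monitor.read_state(); R0=R.from_rotvec(s["tcp_rot"]).as_matrix()
    p,a=np.radians([psi,alpha]); x=np.array([np.cos(a)*np.cos(p),np.cos(a)*np.sin(p),-np.sin(a)])
    out=[]
    for sg in (1,-1):
        y=sg*np.array([-np.sin(p),np.cos(p),0]); Rt=np.c_[x,y,np.cross(x,y)]
        out.append(np.r_[R0.T@(np.array(pos)-s["tool_pos"]),R.from_matrix(R0.T@Rt).as_rotvec()])
    return [o.round(4).tolist() for o in out]
def st():
    s=monitor.read_state(); print("t",s["time"].round(2),"tcp",s["tool_pos"].round(4),"ax",R.from_rotvec(s["tcp_rot"]).as_matrix().round(3).tolist(),"q",s["q"].round(3),"F",s["wrist_force"].round(2),"w",round(float(s["width"]),3))
E
python3 - <<'E'
from h import *
st()
for g in goal((.42,.05,.25),-4,90): print(g)
E
```

```text
Traceback (most recent call last):
  File "h.py", line 29, in st
    s=monitor.read_state(); print("t",s["time"].round(2),"tcp",s["tool_pos"].round(4),"ax",R.from_rotvec(s["tcp_rot"]).as_matrix().round(3).tolist(),"q",s["q"].round(3),"F",s["wrist_force"].round(2),"w",round(float(s["width"]),3))
                                      ^^^^^^^^^^^^^^^
AttributeError: 'float' object has no attribute 'round'
```

```bash
sed -i 's/s\["time"\].round(2)/round(s["time"],2)/; s/s\["\(tool_pos\|q\|wrist_force\)"\].round/np.array(s["\1"]).round/g' h.py
python3 - <<'E'
from h import *
st()
for g in goal((.42,.05,.25),-4,90): print(g)
E
```

```text
t 0.1 tcp [ 0.1608 -0.6548  0.2065] ax [[-0.0, 0.239, -0.971], [0.002, -0.971, -0.239], [-1.0, -0.002, -0.0]] q [-1.367  0.265  1.605 -0.     1.274 -0.037] F [-0.64  0.04 -0.21] w 1.0
[-0.0421, -0.6227, -0.4198, -2.831, -0.003, 0.0004]
[-0.0421, -0.6227, -0.4198, 0.3106, 0.0003, 0.0021]
```

Call:
{"method": "jog_arm", "body": {
  "rows": [
    [-0.042,-0.623,-0.42,0.311,0,0,0],
    [-0.042,-0.623,-0.42,0.311,0,0,0],
    [-0.042,-0.623,-0.42,0.311,0,0,0],
    [-0.042,-0.623,-0.42,0.311,0,0,0],
    [-0.042,-0.623,-0.42,0.311,0,0,0],
    [-0.042,-0.623,-0.42,0.311,0,0,0],
    [-0.042,-0.623,-0.42,0.311,0,0,0],
    [-0.042,-0.623,-0.42,0.311,0,0,0],
    [-0.042,-0.623,-0.42,0.311,0,0,0],
    [-0.042,-0.623,-0.42,0.311,0,0,0],
    [-0.042,-0.623,-0.42,0.311,0,0,0],
    [-0.042,-0.623,-0.42,0.311,0,0,0],
    [-0.042,-0.623,-0.42,0.311,0,0,0],
    [-0.042,-0.623,-0.42,0.311,0,0,0],
    [-0.042,-0.623,-0.42,0.311,0,0,0],
    [-0.042,-0.623,-0.42,0.311,0,0,0],
    [-0.042,-0.623,-0.42,0.311,0,0,0],
    [-0.042,-0.623,-0.42,0.311,0,0,0],
    [-0.042,-0.623,-0.42,0.311,0,0,0],
    [-0.042,-0.623,-0.42,0.311,0,0,0]
  ]
}}

```text
time: 2.1
tool_pos: [0.4199, 0.0488, 0.2497]
tcp_rot: [-2.183, 0.078, 2.184]
wrist_force: [-0.0, 0.0, -0.5]
width: -0.0
```

Run:
```python
from h import *
st()
for a in (30,40): print(goal((.46,.04,.2),-4,a)[1])
```

```text
t 2.1 tcp [0.4199 0.0488 0.2497] ax [[-0.001, -0.073, -0.997], [0.002, -0.997, 0.073], [-1.0, -0.002, 0.001]] q [ 5.500e-02 -2.560e-01  2.049e+00  2.000e-03  1.349e+00  1.699e+00] F [-0.01  0.   -0.47] w -0.0
[0.0497, 0.006, -0.0407, -0.0038, 1.0479, -0.0001]
[0.0497, 0.006, -0.0407, -0.0038, 0.8734, 0.0002]
```

Call:
{"method": "jog_arm", "body": {
  "rows": [
    [0.05,0.006,-0.04,-0.004,1.05,0,0],
    [0.05,0.006,-0.04,-0.004,1.05,0,0],
    [0.05,0.006,-0.04,-0.004,1.05,0,0],
    [0.05,0.006,-0.04,-0.004,1.05,0,0],
    [0.05,0.006,-0.04,-0.004,1.05,0,0],
    [0.05,0.006,-0.04,-0.004,1.05,0,0],
    [0.05,0.006,-0.04,-0.004,1.05,0,0],
    [0.05,0.006,-0.04,-0.004,1.05,0,0],
    [0.05,0.006,-0.04,-0.004,1.05,0,0],
    [0.05,0.006,-0.04,-0.004,1.05,0,0],
    [0.05,0.006,-0.04,-0.004,1.05,0,0],
    [0.05,0.006,-0.04,-0.004,1.05,0,0]
  ]
}}

```text
time: 3.3
tool_pos: [0.517, 0.0535, 0.2656]
tcp_rot: [-2.994, 0.119, 0.881]
wrist_force: [0.4, 0.4, -0.2]
width: 0.0
```

Run:
```python
from h import *
st()
print(goal((.53,.04,.10),-4,30)[1]); print(goal((.60,.035,.095),-4,30)[1])
T=wristT(); im=imaging.read_camera("wrist"); cv2.imwrite("pics/w1.png",im); np.save("T1.npy",T)
```

```text
t 3.3 tcp [0.517  0.0535 0.2656] ax [[0.838, -0.078, -0.54], [-0.068, -0.997, 0.039], [-0.542, 0.004, -0.841]] q [ 0.252 -0.662  2.57  -0.837  0.378  2.552] F [ 0.44  0.4  -0.17] w 0.0
[0.1015, 0.0117, 0.1317, -0.0009, 0.0487, -0.0094]
[0.1632, 0.0112, 0.0979, -0.0009, 0.0487, -0.0094]
```

View pics/w1.png

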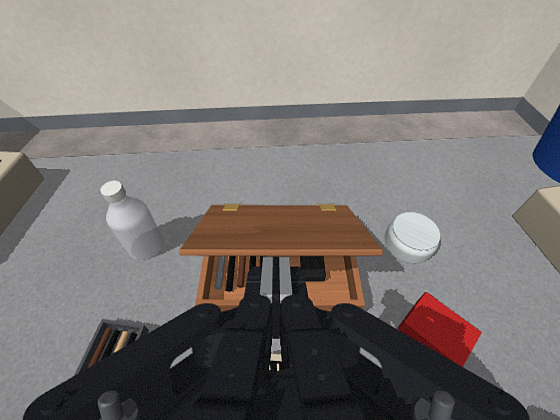

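The wrist view shows the lid ajar, with its free edge at about row 250. The fold limit of the arm makes 30° down unreachable here. A 55° tilt fits my estimate of the arm geometry.

Run:
```python
from h import *
st()
print(goal((.50,.042,.20),3.5,55)[1])
```

```text
t 3.35 tcp [0.5171 0.0536 0.2656] ax [[0.838, -0.078, -0.54], [-0.068, -0.997, 0.038], [-0.541, 0.004, -0.841]] q [ 0.252 -0.661  2.57  -0.838  0.378  2.552] F [ 0.33 -0.65 -0.24] w -0.0
[0.022, 0.0126, 0.064, -0.0936, -0.3868, -0.1038]
```

Call:
{"method": "jog_arm", "body": {
  "rows": [
    [0.022,0.0126,0.064,-0.094,-0.387,-0.104,0],
    [0.022,0.0126,0.064,-0.094,-0.387,-0.104,0],
    [0.022,0.0126,0.064,-0.094,-0.387,-0.104,0],
    [0.022,0.0126,0.064,-0.094,-0.387,-0.104,0],
    [0.022,0.0126,0.064,-0.094,-0.387,-0.104,0],
    [0.022,0.0126,0.064,-0.094,-0.387,-0.104,0],
    [0.022,0.0126,0.064,-0.094,-0.387,-0.104,0],
    [0.022,0.0126,0.064,-0.094,-0.387,-0.104,0],
    [0.022,0.0126,0.064,-0.094,-0.387,-0.104,0],
    [0.022,0.0126,0.064,-0.094,-0.387,-0.104,0]
  ]
}}

```text
time: 4.35
tool_pos: [0.4992, 0.0425, 0.1993]
tcp_rot: [2.76, 0.086, -1.437]
wrist_force: [-0.3, 0.4, 0.0]
width: -0.002
```

Run:
```python
from h import *
st()
print(goal((.548,.042,.0885),3.5,55)[1]);print(goal((.578,.041,.108),3.5,55)[1])
```

```text
t 4.35 tcp [0.4992 0.0425 0.1993] ax [[0.572, 0.062, -0.818], [0.035, -0.998, -0.051], [-0.819, 0.0, -0.573]] q [ 0.016 -0.494  2.422  0.047  0.605  1.494] F [-0.31  0.4   0.04] w -0.002
[0.1187, 0.0035, 0.0236, 0.0011, 0.0004, 0.0005]
[0.1199, 0.0064, -0.0121, 0.0011, 0.0004, 0.0005]
```

Call:
{"method": "jog_arm", "body": {
  "rows": [
    [0.06,0.002,0.012,0,0,0,0],
    [0.119,0.0035,0.024,0,0,0,0],
    [0.119,0.0035,0.024,0,0,0,0],
    [0.119,0.0035,0.024,0,0,0,0],
    [0.119,0.0035,0.024,0,0,0,0],
    [0.119,0.0055,0,0,0,0,0],
    [0.12,0.0064,-0.006,0,0,0,0],
    [0.12,0.0064,-0.012,0,0,0,0],
    [0.12,0.0064,-0.012,0,0,0,0]
  ]
}}

```text
time: 5.25
tool_pos: [0.5793, 0.0411, 0.1101]
tcp_rot: [2.762, 0.086, -1.433]
wrist_force: [0.1, 0.3, -0.5]
width: -0.001
```

Run:
```python
from h import *
st()
s=monitor.read_state(); R0=R.from_rotvec(s["tcp_rot"]).as_matrix()
h=np.array([.731,.046])
for th in (33,36,40,45,50,55,58,61,64,67,70,72):
    t=np.radians(th); e=np.array([-np.cos(t),np.sin(t)])
    c=h+.172*e+[.0024,-.0227] if th<=55 else h+.152*e-.011*np.array([.82,.57])
    P=np.array([c[0],.042-(c[0]-.5715)*.07,c[1]]); print(th,P.round(3),(R0.T@(P-s["tool_pos"])).round(4))
```

```text
t 5.25 tcp [0.5793 0.0411 0.1101] ax [[0.575, 0.062, -0.816], [0.035, -0.998, -0.051], [-0.817, 0.0, -0.576]] q [ 0.008 -0.165  2.385  0.101  0.31   1.43 ] F [ 0.07  0.31 -0.49] w -0.001
33 [0.589 0.041 0.117] [ 0.      0.0009 -0.012 ]
36 [0.594 0.04  0.124] [-0.0031  0.0016 -0.0204]
40 [0.602 0.04  0.134] [-0.0066  0.0026 -0.0318]
45 [0.612 0.039 0.145] [-0.0098  0.0039 -0.0465]
50 [0.623 0.038 0.155] [-0.0118  0.0054 -0.0613]
55 [0.635 0.038 0.164] [-0.0124  0.007  -0.0762]
58 [0.641 0.037 0.169] [-0.0123  0.0079 -0.0842]
61 [0.648 0.037 0.173] [-0.0116  0.0088 -0.0921]
64 [0.655 0.036 0.176] [-0.0106  0.0097 -0.0999]
67 [0.663 0.036 0.18 ] [-0.0091  0.0107 -0.1077]
70 [0.67  0.035 0.183] [-0.0073  0.0116 -0.1154]
72 [0.675 0.035 0.184] [-0.0058  0.0123 -0.1205]
```

Push slowly up to about 45° first, then check the force.

Call:
{"method": "jog_arm", "body": {
  "rows": [
    [0,0.001,-0.006,0,0,0,0],
    [0,0.001,-0.012,0,0,0,0],
    [-0.0015,0.0013,-0.016,0,0,0,0],
    [-0.003,0.0016,-0.02,0,0,0,0],
    [-0.005,0.002,-0.026,0,0,0,0],
    [-0.0066,0.0026,-0.032,0,0,0,0],
    [-0.008,0.003,-0.039,0,0,0,0],
    [-0.0098,0.004,-0.0465,0,0,0,0],
    [-0.0098,0.004,-0.0465,0,0,0,0]
  ]
}}

```text
time: 6.15
tool_pos: [0.6137, 0.039, 0.147]
tcp_rot: [2.764, 0.085, -1.428]
wrist_force: [0.7, 0.8, -0.2]
width: 0.0
```

Run:
```python
from h import *
st()
T=wristT(); im=imaging.read_camera("scene"); cv2.imwrite("pics/s2.png",cv2.resize(im[140:320,140:360],None,fx=3.3,fy=3.3,interpolation=cv2.INTER_CUBIC))
```

```text
t 6.15 tcp [0.6137 0.039  0.147 ] ax [[0.577, 0.062, -0.814], [0.035, -0.998, -0.051], [-0.816, 0.001, -0.579]] q [ 2.000e-03 -1.480e-01  2.292e+00  9.100e-02  3.820e-01  1.437e+00] F [ 0.73  0.76 -0.19] w 0.0
```

View pics/s2.png

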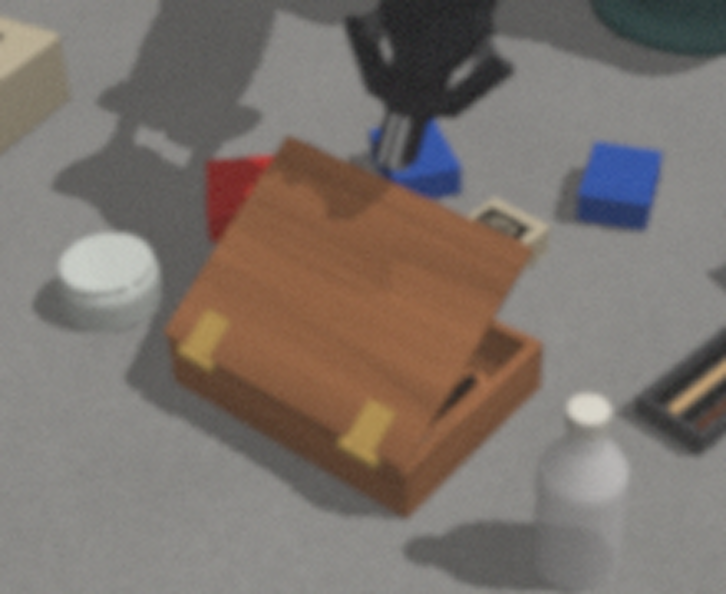

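The scene crop shows the fingers at (395,160) behind the lid's edge. The lid's corners, at (290,137) and (533,252), have barely changed, so I need the top view to tell whether it moved.

Run:
```python
from h import *
im=imaging.read_camera("top"); cv2.imwrite("pics/t2f.png",im); cv2.imwrite("pics/t2.png",cv2.resize(im[120:265,170:390],None,fx=3.6,fy=3.6,interpolation=cv2.INTER_CUBIC))
h=np.array([.731,.031]); u=np.array([.9976,-.0698]); v=np.array([.0698,.9976])
for th in (33,45):
    t=np.radians(th)
    for sg in (1,-1):
        xy=h-u*(.172*np.cos(t)-.008*np.sin(t))+sg*.11*v; P=[*xy,.046+.172*np.sin(t)+.008*np.cos(t)]
        print(th,sg,((proj("top",P)[0]-[170,120])*3.6).round(),((proj("scene",P)[0]-[140,140])*3.3).round())
```

```text
33 1 [232. 212.] [531. 245.]
33 -1 [563. 240.] [284. 133.]
45 1 [233. 168.] [511. 231.]
45 -1 [570. 196.] [259. 117.]
```

View pics/t2.png

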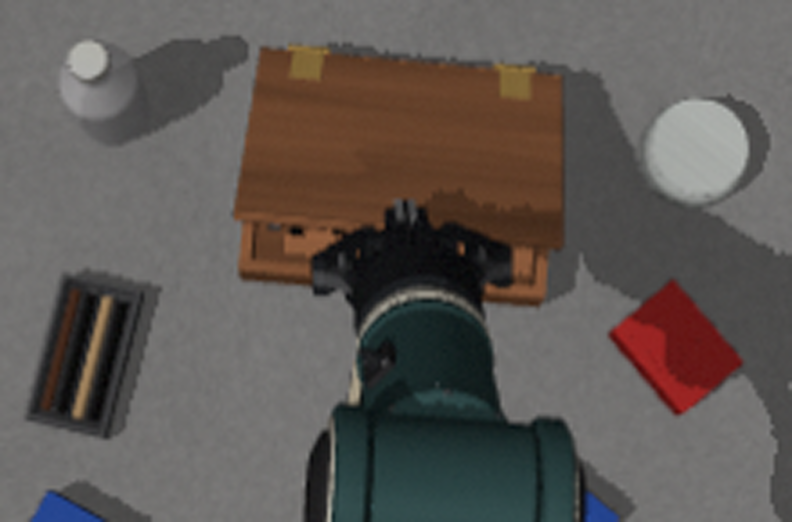

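Run:
```python
from h import *
s=monitor.read_state(); R0=R.from_rotvec(s["tcp_rot"]).as_matrix()
for d in ((0,0,0),(-.02,0,0),(-.05,0,0)):
    P=np.array(s["tool_pos"])+R0@np.array(d)
    print(P.round(3),((proj("top",P)[0]-[170,120])*3.6).round(),((proj("scene",P)[0]-[140,140])*3.3).round())
```

```text
[0.612 0.039 0.145] [400. 196.] [382. 202.]
[0.601 0.038 0.162] [402. 208.] [390. 174.]
[0.583 0.037 0.186] [405. 227.] [402. 133.]
```

Run:
```python
from h import *
st()
w=imaging.read_camera("wrist"); s=imaging.read_camera("scene"); t=imaging.read_camera("top")
f=lambda a,k:cv2.resize(a,None,fx=k,fy=k,interpolation=cv2.INTER_CUBIC)
c=np.zeros((600,800,3),np.uint8)
c[:300,:400]=cv2.resize(w,(400,300)); a=f(s[165:215,235:285],6); c[:300,420:720]=a
a=f(t[160:210,250:320],6); c[300:,:420]=a
a=f(s[140:300,180:340],1.87)[:299,:299]; c[300:599,430:729]=a
cv2.imwrite("pics/m3.png",c)
```

```text
t 6.25 tcp [0.6121 0.039  0.1452] ax [[0.575, 0.062, -0.816], [0.035, -0.998, -0.051], [-0.817, 0.0, -0.576]] q [ 2.000e-03 -1.480e-01  2.295e+00  9.100e-02  3.830e-01  1.437e+00] F [-0.71  0.57 -0.93] w 0.003
```

View pics/m3.png

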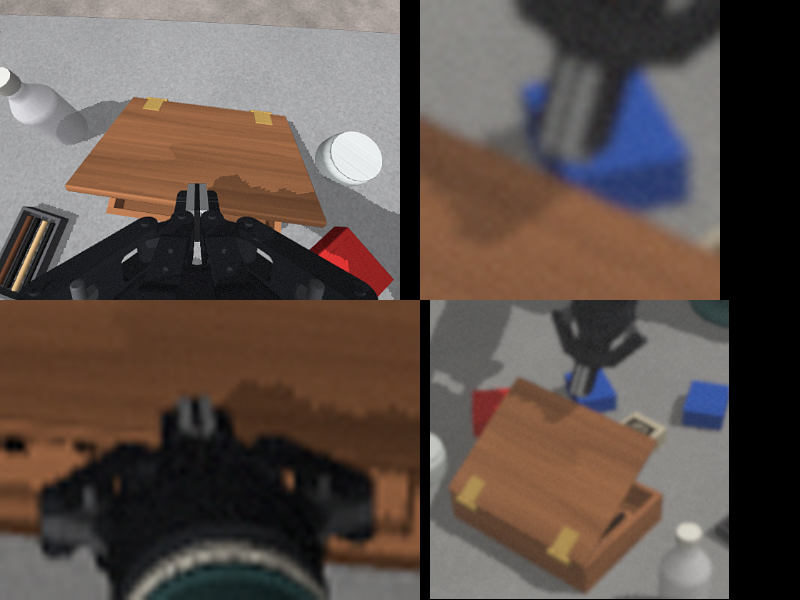

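The zoomed views show the fingertips at about px (260,191) in the scene view, above the lid's free edge. The visible tips end about 10–15 mm short of the reported TCP, so they slipped over the edge and the lid did not move. I'll back out and go in deeper, so the edge meets the shaft about 43 mm behind the TCP.

Call:
{"method": "jog_arm", "body": {
  "rows": [
    [-0.05,0,0,0,0,0,0],
    [-0.05,0,0,0,0,0,0],
    [-0.05,0,0.04,0,0,0,0],
    [-0.05,0,0.08,0,0,0,0],
    [-0.05,0,0.08,0,0,0,0],
    [-0.01,0,0.08,0,0,0,0],
    [0.035,0,0.08,0,0,0,0],
    [0.035,0,0.08,0,0,0,0],
    [0.035,0,0.08,0,0,0,0],
    [0.035,0,0.06,0,0,0,0],
    [0.035,0,0.05,0,0,0,0],
    [0.035,0,0.05,0,0,0,0]
  ]
}}

```text
time: 7.6
tool_pos: [0.5943, 0.0378, 0.0926]
tcp_rot: [2.768, 0.086, -1.421]
wrist_force: [0.8, -0.7, 0.6]
width: 0.002
```

Run:
```python
from h import *
st()
s=monitor.read_state(); R0=R.from_rotvec(s["tcp_rot"]).as_matrix()
h=np.array([.731,.046]); x=np.array([.575,-.817]); n=np.array([.816,.576])
for th in (32,34,36,40,45,50,55,58,61,64,67,70,72):
    t=np.radians(th); e=np.array([-np.cos(t),np.sin(t)])
    c=h+.172*e+.043*x-.011*n if th<=55 else h+.141*e-.011*n+.012*x
    P=np.array([c[0],.042-(c[0]-.5715)*.07,c[1]]); print(th,P.round(3),(R0.T@(P-s["tool_pos"])).round(4))
```

```text
t 7.6 tcp [0.5943 0.0378 0.0926] ax [[0.582, 0.062, -0.811], [0.035, -0.998, -0.051], [-0.813, 0.001, -0.583]] q [-1.000e-03 -1.040e-01  2.377e+00  1.450e-01  2.500e-01  1.378e+00] F [ 0.83 -0.7   0.61] w 0.002
32 [0.601 0.04  0.096] [ 0.0014 -0.0018 -0.0072]
34 [0.604 0.04  0.101] [-0.0008 -0.0013 -0.0128]
36 [0.608 0.039 0.106] [-0.0028 -0.0009 -0.0184]
40 [0.615 0.039 0.115] [-0.0062  0.0001 -0.0299]
45 [0.625 0.038 0.126] [-0.0093  0.0015 -0.0446]
50 [0.636 0.037 0.136] [-0.0111  0.003  -0.0594]
55 [0.648 0.037 0.145] [-0.0117  0.0045 -0.0743]
58 [0.654 0.036 0.149] [-0.0114  0.0054 -0.0816]
61 [0.661 0.036 0.153] [-0.0107  0.0062 -0.0889]
64 [0.667 0.035 0.157] [-0.0097  0.0071 -0.0962]
67 [0.674 0.035 0.16 ] [-0.0083  0.008  -0.1034]
70 [0.681 0.034 0.162] [-0.0065  0.0089 -0.1105]
72 [0.685 0.034 0.164] [-0.0051  0.0095 -0.1152]
```

Push to about 45°.

Call:
{"method": "jog_arm", "body": {
  "rows": [
    [0.001,-0.001,-0.007,0,0,0,0],
    [-0.001,-0.001,-0.0125,0,0,0,0],
    [-0.003,-0.001,-0.0185,0,0,0,0],
    [-0.0045,0,-0.024,0,0,0,0],
    [-0.006,0,-0.03,0,0,0,0],
    [-0.008,0.001,-0.037,0,0,0,0],
    [-0.0093,0.0015,-0.0445,0,0,0,0]
  ]
}}

```text
time: 8.3
tool_pos: [0.6229, 0.0383, 0.1242]
tcp_rot: [2.764, 0.086, -1.428]
wrist_force: [-6.4, -0.8, 0.4]
width: 0.003
```

Run:
```python
from h import *
st()
s=imaging.read_camera("scene"); t=imaging.read_camera("top")
f=lambda a,k:cv2.resize(a,None,fx=k,fy=k,interpolation=cv2.INTER_CUBIC)
c=np.zeros((600,800,3),np.uint8)
c[:,:460]=f(s[150:300,190:305],4); a=f(t[110:210,225:338],3); c[:300,461:800]=a
cv2.imwrite("pics/m4.png",c)
```

```text
t 8.3 tcp [0.6229 0.0383 0.1242] ax [[0.578, 0.063, -0.814], [0.036, -0.998, -0.051], [-0.816, 0.001, -0.579]] q [ 0.    -0.094  2.295  0.111  0.327  1.415] F [-6.37 -0.78  0.38] w 0.003
```

View pics/m4.png

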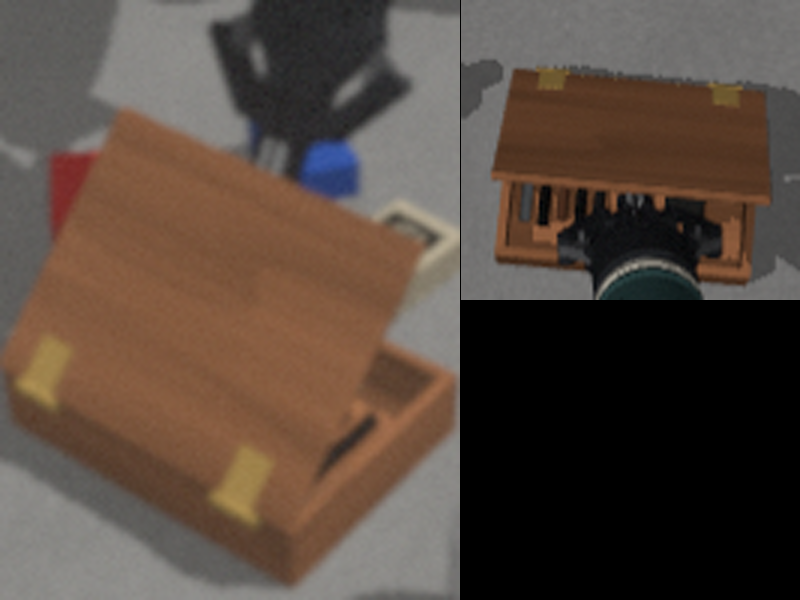

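The top view shows the lid's free edge now from (236,169) to (328,177), which is roughly 43°. The tips are under it, pushing with about 6 N. I'll continue to about 66°.

Call:
{"method": "jog_arm", "body": {
  "rows": [
    [-0.001,0.001,-0.009,0,0,0,0],
    [-0.002,0.002,-0.018,0,0,0,0],
    [-0.0025,0.003,-0.026,0,0,0,0],
    [-0.0027,0.0035,-0.033,0,0,0,0],
    [-0.0025,0.004,-0.04,0,0,0,0],
    [-0.0017,0.005,-0.047,0,0,0,0],
    [-0.0007,0.006,-0.0545,0,0,0,0],
    [0.0003,0.007,-0.06,0,0,0,0],
    [0.0003,0.007,-0.06,0,0,0,0]
  ]
}}

```text
time: 9.3
tool_pos: [0.6754, 0.0343, 0.1616]
tcp_rot: [2.768, 0.086, -1.42]
wrist_force: [-0.7, 0.4, -2.7]
width: -0.001
```

Run:
```python
from h import *
st()
s=imaging.read_camera("scene"); t=imaging.read_camera("top")
f=lambda a,k:cv2.resize(a,None,fx=k,fy=k,interpolation=cv2.INTER_CUBIC)
c=np.zeros((600,800,3),np.uint8)
c[:,:460]=f(s[140:290,190:305],4); a=f(t[110:210,225:338],3); c[:300,461:800]=a
cv2.imwrite("pics/m5.png",c)
h=np.array([.731,.031]); u=np.array([.9976,-.0698]); v=np.array([.0698,.9976])
for th in (43,60,65,70,75):
    t=np.radians(th)
    for sg in (1,-1):
      for o in (0,.008):
        xy=h-u*(.172*np.cos(t)-o*np.sin(t))+sg*.11*v; P=[*xy,.046+.172*np.sin(t)+o*np.cos(t)]
        print(th,sg,o,((proj("top",P)[0]-[225,110])*3+[461,0]).round(),((proj("scene",P)[0]-[190,140])*4).round())
```

```text
t 9.3 tcp [0.6754 0.0343 0.1616] ax [[0.582, 0.062, -0.811], [0.035, -0.998, -0.051], [-0.812, 0.001, -0.583]] q [-0.008 -0.041  2.168  0.105  0.395  1.416] F [-0.67  0.35 -2.7 ] w -0.001
43 1 0 [490. 185.] [429. 286.]
43 1 0.008 [490. 177.] [424. 283.]
43 -1 0 [769. 208.] [126. 149.]
43 -1 0.008 [770. 200.] [119. 145.]
60 1 0 [492. 126.] [387. 277.]
60 1 0.008 [493. 116.] [379. 277.]
60 -1 0 [777. 150.] [ 75. 134.]
60 -1 0.008 [778. 140.] [ 66. 134.]
65 1 0 [493. 107.] [372. 279.]
65 1 0.008 [494.  97.] [364. 281.]
65 -1 0 [779. 131.] [ 58. 135.]
65 -1 0.008 [780. 121.] [ 48. 135.]
70 1 0 [495.  87.] [356. 284.]
70 1 0.008 [495.  77.] [347. 287.]
70 -1 0 [781. 111.] [ 40. 137.]
70 -1 0.008 [782. 101.] [ 30. 139.]
75 1 0 [496.  68.] [339. 291.]
75 1 0.008 [497.  57.] [329. 295.]
75 -1 0 [783.  92.] [ 21. 142.]
75 -1 0.008 [784.  81.] [ 10. 145.]
```

View pics/m5.png

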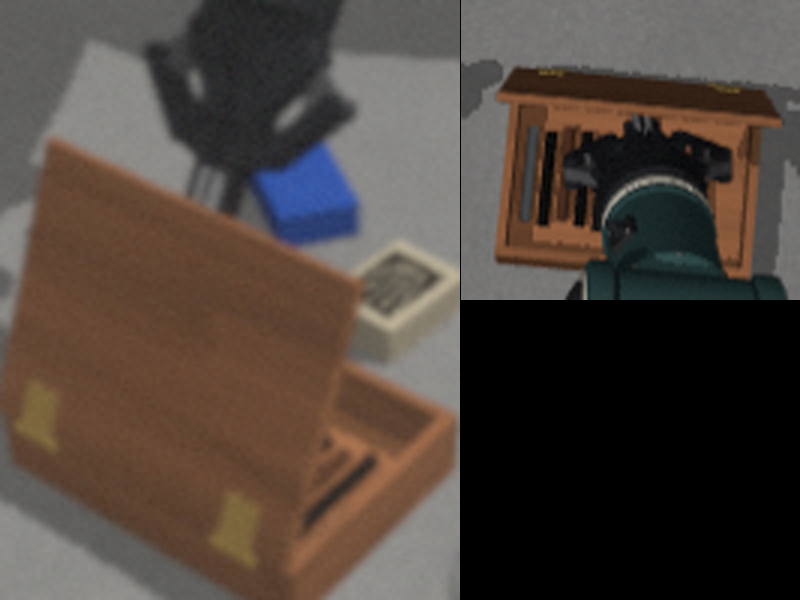

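Both views put the lid at about 66°. It needs about 4° more.

Call:
{"method": "jog_arm", "body": {
  "rows": [
    [0.001,0.0005,-0.005,0,0,0,0],
    [0.0023,0.001,-0.01,0,0,0,0],
    [0.0023,0.001,-0.01,0,0,0,0],
    [0.0023,0.001,-0.01,0,0,0,0]
  ]
}}

```text
time: 9.8
tool_pos: [0.6855, 0.034, 0.1665]
tcp_rot: [2.77, 0.085, -1.417]
wrist_force: [-0.6, -0.7, -2.2]
width: 0.0
```

Call:
{"method": "jog_arm", "body": {
  "rows": [
    [0,0,0.015,0,0,0,0],
    [0,0,0.05,0,0,0,0],
    [-0.02,0,0.08,0,0,0,0],
    [-0.06,0,0.12,0,0,0,0],
    [-0.1,0,0.15,0,0,0,0],
    [-0.1,0,0.15,0,0,0,0],
    [-0.1,0,0.15,0,0,0,0],
    [-0.1,0,0.15,0,0,0,0],
    [-0.1,0,0.15,0,0,0,0]
  ]
}}

```text
time: 10.7
tool_pos: [0.5073, 0.0227, 0.1604]
tcp_rot: [2.77, 0.085, -1.416]
wrist_force: [0.9, -0.3, 0.3]
width: 0.001
```

Run:
```python
from h import *
st()
s=imaging.read_camera("scene"); t=imaging.read_camera("top")
f=lambda a,k:cv2.resize(a,None,fx=k,fy=k,interpolation=cv2.INTER_CUBIC)
c=np.zeros((600,800,3),np.uint8)
c[:,:460]=f(s[140:290,190:305],4); a=f(t[110:210,225:338],3); c[:300,461:800]=a
cv2.imwrite("pics/m6.png",c)
print(goal((.46,.046,.20),-10.5,90)[1])
```

```text
t 10.7 tcp [0.5073 0.0227 0.1604] ax [[0.585, 0.062, -0.809], [0.035, -0.998, -0.051], [-0.811, 0.001, -0.586]] q [-0.053 -0.436  2.471  0.142  0.489  1.351] F [ 0.89 -0.34  0.28] w 0.001
[-0.0593, -0.026, 0.0127, 0.2379, -0.6203, 0.0756]
```

View pics/m6.png

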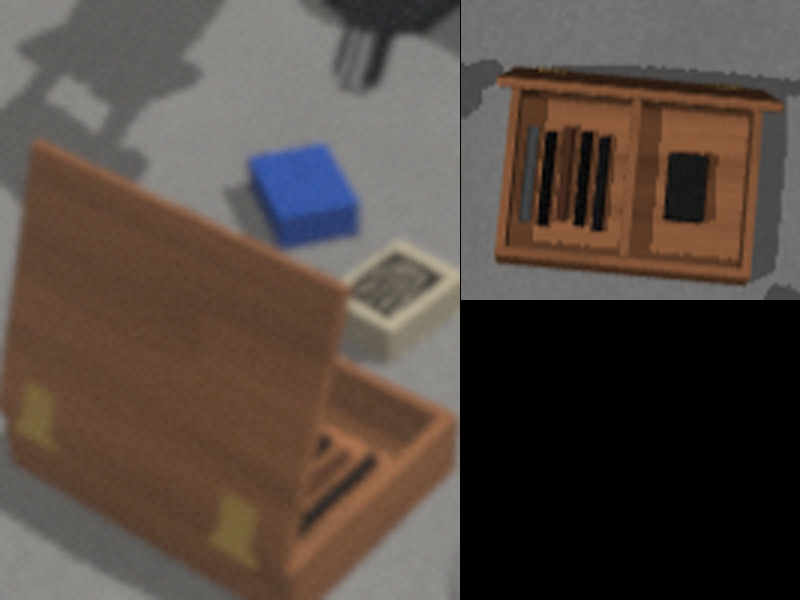

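Both views give about 70° (top underside edge at rows 86 and 107, scene corners at (35,140) and (349,290)), and the lid stays there with the arm clear. Next is the stone. I'll point the tool down above it and measure with the wrist camera.

Call:
{"method": "jog_arm", "body": {
  "rows": [
    [-0.059,-0.026,0.013,0.238,-0.62,0.076,100],
    [-0.059,-0.026,0.013,0.238,-0.62,0.076,100],
    [-0.059,-0.026,0.013,0.238,-0.62,0.076,100],
    [-0.059,-0.026,0.013,0.238,-0.62,0.076,100],
    [-0.059,-0.026,0.013,0.238,-0.62,0.076,100],
    [-0.059,-0.026,0.013,0.238,-0.62,0.076,100],
    [-0.059,-0.026,0.013,0.238,-0.62,0.076,100],
    [-0.059,-0.026,0.013,0.238,-0.62,0.076,100],
    [-0.059,-0.026,0.013,0.238,-0.62,0.076,100],
    [-0.059,-0.026,0.013,0.238,-0.62,0.076,100],
    [-0.059,-0.026,0.013,0.238,-0.62,0.076,100],
    [-0.059,-0.026,0.013,0.238,-0.62,0.076,100]
  ]
}}

```text
time: 12.0
tool_pos: [0.4598, 0.046, 0.1999]
tcp_rot: [-2.127, 0.196, 2.124]
wrist_force: [-0.5, -0.0, 0.3]
width: 0.998
```

Run:
```python
from h import *
st()
T=wristT(); im=imaging.read_camera("wrist"); cv2.imwrite("pics/w2.png",im); np.save("T2.npy",T)
exp=proj("wrist",[(.517,.063,.03),(.511,.01,.03),(.435,.024,.03),(.44,.078,.03)],T); print("expected px",exp.round())
hsv=cv2.cvtColor(im,cv2.COLOR_BGR2HSV)
for p in exp.mean(0,keepdims=True).round().astype(int): print(hsv[p[1]-30:p[1]+31:10,p[0]-40:p[0]+41:8].tolist())
```

```text
t 12.0 tcp [0.4598 0.046  0.1999] ax [[0.001, -0.182, -0.983], [-0.0, -0.983, 0.182], [-1.0, 0.0, -0.001]] q [ 0.046 -0.144  2.049 -0.     1.235  1.8  ] F [-0.5  -0.05  0.29] w 0.998
expected px [[250. 140.]
 [299. 136.]
 [297. 205.]
 [251. 209.]]
[[[90, 5, 150], [60, 3, 150], [21, 42, 208], [19, 45, 209], [22, 44, 209], [22, 46, 210], [20, 47, 210], [22, 42, 212], [21, 41, 213], [90, 3, 100], [102, 8, 153]], [[120, 5, 156], [105, 7, 143], [20, 42, 211], [120, 41, 25], [15, 38, 27], [20, 45, 245], [21, 42, 218], [126, 142, 9], [21, 43, 212], [30, 3, 102], [120, 2, 160]], [[120, 3, 146], [90, 3, 151], [20, 43, 208], [21, 43, 194], [20, 43, 245], [20, 47, 240], [21, 44, 238], [19, 45, 236], [22, 42, 212], [60, 3, 98], [105, 3, 149]], [[0, 0, 148], [90, 2, 149], [21, 45, 213], [120, 255, 2], [20, 40, 147], [20, 44, 237], [26, 37, 104], [143, 136, 15], [21, 45, 211], [150, 5, 104], [160, 5, 143]], [[102, 8, 156], [70, 5, 161], [21, 43, 217], [110, 28, 27], [108, 116, 11], [21, 42, 229], [15, 67, 23], [60, 12, 22], [20, 45, 209], [90, 3, 97], [105, 3, 153]], [[165, 3, 155], [150, 2, 147], [22, 47, 212], [137, 78, 23], [21, 40, 90], [17, 41, 131], [90, 48, 16], [75, 18, 29], [19, 41, 211], [150, 2, 131], [105, 3, 149]], [[130, 5, 151], [110, 5, 153], [24, 44, 202], [19, 41, 211], [22, 44, 209], [21, 45, 213], [19, 43, 213], [20, 41, 214], [18, 44, 215], [150, 6, 160], [130, 5, 147]]]
```

```bash
cat > meas.py <<'E'
from h import *
def meas(im,T,verb=1):
    hsv=cv2.cvtColor(im,cv2.COLOR_BGR2HSV)
    m=cv2.inRange(hsv,(12,28,185),(30,70,255)); m=cv2.morphologyEx(m,cv2.MORPH_CLOSE,np.ones((15,15)))
    cs=[c for c in cv2.findContours(m,0,cv2.CHAIN_APPROX_NONE)[0] if cv2.contourArea(c)>1500]
    for c in cs:
        P=plane("wrist",c.reshape(-1,2),.03,T)[:,:2].astype(np.float32)
        r=cv2.minAreaRect(P); b=cv2.boxPoints(r)
        print("blob",cv2.boundingRect(c),"c",np.round(r[0],4),"size",np.round(r[1],4),"ang",round(r[2],2),"solid",round(cv2.contourArea(P)/(r[1][0]*r[1][1]),3))
    # case front top rim / face: lowest brown pixel per column
    br=cv2.inRange(hsv,(3,70,60),(20,255,255)); br=cv2.morphologyEx(br,cv2.MORPH_OPEN,np.ones((5,5)))
    pts=[]
    for x in range(0,560,2):
        ys=np.nonzero(br[:,x])[0]
        if len(ys): pts.append((x,ys.max()))
    pts=np.array(pts); P=plane("wrist",pts,0.0,T)
    k=np.abs(P[:,1]-.042)<.10; P=P[k]
    for _ in range(6):
        f=np.polyfit(P[:,1],P[:,0],1); e=P[:,0]-np.polyval(f,P[:,1]); P=P[np.abs(e)<max(.001,2*e.std())]
    print("front: x at y=.042",np.polyval(f,.042).round(4),"yaw",np.degrees(-np.arctan(f[0])).round(2),"n",len(P),"rng",P[:,1].min().round(3),P[:,1].max().round(3),"sd",e.std().round(4))
if __name__=="__main__": meas(cv2.imread("pics/w2.png"),np.load("T2.npy"))
E
python3 meas.py
```

```text
blob (246, 137, 54, 70) c [0.4769 0.0442] size [0.0576 0.0777] ang 81.2 solid 0.97
front: x at y=.042 0.5722 yaw -4.41 n 85 rng -0.05 0.14 sd 0.0003
```

Run:
```python
from h import *
st()
print(goal((.477,.0442,.06),-8.8,90)[1]);print(goal((.477,.0442,.006),-8.8,90)[1])
```

```text
t 12.05 tcp [0.4599 0.046  0.1999] ax [[0.001, -0.182, -0.983], [-0.0, -0.983, 0.182], [-1.0, 0.0, -0.001]] q [ 0.046 -0.144  2.049 -0.     1.235  1.8  ] F [0.36 0.05 0.17] w 1.003
[0.1399, -0.0014, -0.017, -0.0298, -0.0013, -0.0001]
[0.1939, -0.0014, -0.0169, -0.0298, -0.0013, -0.0001]
```

Call:
{"method": "jog_arm", "body": {
  "rows": [
    [0.05,-0.0014,-0.017,-0.03,0,0,100],
    [0.1,-0.0014,-0.017,-0.03,0,0,100],
    [0.14,-0.0014,-0.017,-0.03,0,0,100],
    [0.14,-0.0014,-0.017,-0.03,0,0,100],
    [0.165,-0.0014,-0.017,-0.03,0,0,100],
    [0.18,-0.0014,-0.017,-0.03,0,0,100],
    [0.188,-0.0014,-0.017,-0.03,0,0,100],
    [0.194,-0.0014,-0.017,-0.03,0,0,100],
    [0.194,-0.0014,-0.017,-0.03,0,0,100],
    [0.194,-0.0014,-0.017,-0.03,0,0,100]
  ]
}}

```text
time: 13.05
tool_pos: [0.4781, 0.0442, 0.0071]
tcp_rot: [-2.145, 0.165, 2.138]
wrist_force: [-0.1, 0.2, 0.1]
width: 1.003
```

Call:
{"method": "jog_arm", "body": {
  "rows": [
    [0,0,0,0,0,0,40],
    [0,0,0,0,0,0,40],
    [0,0,0,0,0,0,40],
    [0,0,0,0,0,0,40],
    [0,0,0,0,0,0,40],
    [0,0,0,0,0,0,40],
    [0,0,0,0,0,0,40],
    [0,0,0,0,0,0,40]
  ],
  "force": 25
}}

```text
time: 13.85
tool_pos: [0.4781, 0.0442, 0.007]
tcp_rot: [-2.145, 0.165, 2.138]
wrist_force: [-0.2, -0.8, 0.0]
width: 0.402
```

Run:
```python
from h import *
st()
z=monitor.read_state()["tool_pos"][2]
print(goal((.525,.0455,z),-4.2,90)[1])
```

```text
t 13.85 tcp [0.4781 0.0442 0.007 ] ax [[0.003, -0.153, -0.988], [-0.0, -0.988, 0.153], [-1.0, -0.0, -0.003]] q [ 4.100e-02  1.180e-01  2.190e+00 -1.000e-03  8.300e-01  1.765e+00] F [-0.16 -0.84  0.04] w 0.402
[0.0001, -0.0084, -0.0462, -0.0801, -0.003, 0.0001]
```

Run:
```python
from meas import *
f=lambda a,k:cv2.resize(a,None,fx=k,fy=k,interpolation=cv2.INTER_CUBIC)
T=wristT(); im=imaging.read_camera("wrist"); meas(im,T)
s=imaging.read_camera("scene")
c=np.zeros((600,800,3),np.uint8); c[:300,:400]=cv2.resize(im,(400,300))
a=f(s[110:230,200:360],5)[:600]; c[300:,:400]=cv2.resize(s[140:260,220:380],(400,300),interpolation=cv2.INTER_CUBIC)
t=imaging.read_camera("top"); c[:400,400:]=f(t[190:270,240:320],5)
cv2.imwrite("pics/m7.png",c)
P=np.array(monitor.read_state()["tool_pos"]); print("tcp in scene px",proj("scene",P),"crop",(proj("scene",P)[0]-[220,140])*2.5+[0,300])
```

```text
blob (237, 229, 82, 105) c [0.4711 0.0444] size [0.0441 0.064 ] ang 81.1 solid 0.448
front: x at y=.042 0.5717 yaw -4.44 n 187 rng -0.058 0.142 sd 0.0002
tcp in scene px [[287.54164216 217.44894729]] crop [168.85410539 493.62236823]
```

View pics/m7.png

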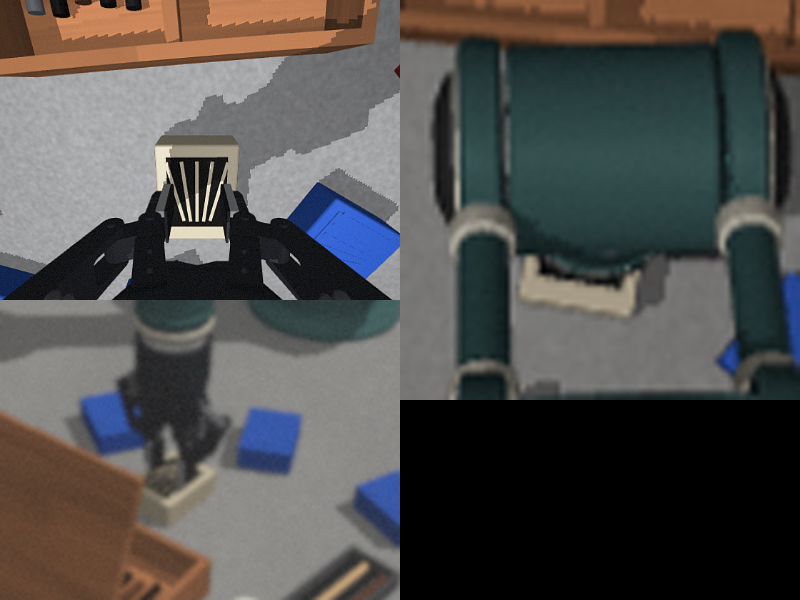

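The composite shows the fingers above the stone rather than around it. They closed to 34 mm without stopping, and the scene view shows the tips about 20 px above where the TCP projects. The physical tips are therefore well short of the reported TCP. I'll reopen and go lower in small steps, watching the force.

Call:
{"method": "jog_arm", "body": {
  "rows": [
    [0,0,0,0,0,0,100],
    [0,0,0,0,0,0,100],
    [0,0,0,0,0,0,100],
    [0,0,0,0,0,0,100],
    [0,0,0,0,0,0,100],
    [0,0,0,0,0,0,100],
    [0.003,0,0,0,0,0,100],
    [0.006,0,0,0,0,0,100],
    [0.008,0,0,0,0,0,100],
    [0.008,0,0,0,0,0,100]
  ]
}}

```text
time: 15.0
tool_pos: [0.4776, 0.0442, -0.0015]
tcp_rot: [-2.144, 0.165, 2.14]
wrist_force: [1.1, 0.7, -0.8]
width: 0.999
```

Call:
{"method": "jog_arm", "body": {
  "rows": [
    [0.003,0,0,0,0,0,100],
    [0.006,0,0,0,0,0,100],
    [0.006,0,0,0,0,0,100]
  ]
}}

```text
time: 15.3
tool_pos: [0.4771, 0.0442, -0.0081]
tcp_rot: [-2.143, 0.165, 2.141]
wrist_force: [0.1, -0.8, 0.2]
width: 0.998
```

Run:
```python
from meas import *
st(); T=wristT(); im=imaging.read_camera("wrist"); meas(im,T); cv2.imwrite("pics/w3.png",im)
hsv=cv2.cvtColor(im,cv2.COLOR_BGR2HSV)
# finger tips: dark pixels topmost per column beside stone
v=cv2.GaussianBlur(hsv[...,2],(5,5),0)
for x in range(150,420,10):
    ys=np.nonzero(v[150:,x]<60)[0]; print(x,150+ys.min() if len(ys) else None,end="; ")
```

```text
t 15.3 tcp [ 0.4771  0.0442 -0.0081] ax [[0.001, -0.153, -0.988], [-0.0, -0.988, 0.153], [-1.0, 0.0, -0.001]] q [ 4.100e-02  1.430e-01  2.199e+00 -1.000e-03  7.990e-01  1.765e+00] F [ 0.11 -0.75  0.21] w 0.998
blob (215, 258, 121, 94) c [0.4665 0.0456] size [0.0577 0.0543] ang 81.24 solid 0.839
front: x at y=.042 0.5717 yaw -4.38 n 205 rng -0.058 0.142 sd 0.0002
150 288; 160 281; 170 287; 180 271; 190 374; 200 383; 210 378; 220 375; 230 230; 240 230; 250 230; 260 230; 270 230; 280 230; 290 231; 300 230; 310 230; 320 230; 330 375; 340 378; 350 383; 360 375; 370 270; 380 286; 390 281; 400 286; 410 300;
```

Call:
{"method": "jog_arm", "body": {
  "rows": [
    [0.003,0,0,0,0,0,100],
    [0.006,0,0,0,0,0,100],
    [0.006,0,0,0,0,0,100],
    [0.006,0,0,0,0,0,62],
    [0.006,0,0,0,0,0,62],
    [0.006,0,0,0,0,0,62],
    [0.006,0,0,0,0,0,62],
    [0.006,0,0,0,0,0,62],
    [0.006,0,0,0,0,0,62]
  ]
}}

```text
time: 16.25
tool_pos: [0.4775, 0.0443, -0.0137]
tcp_rot: [-2.143, 0.165, 2.14]
wrist_force: [-0.2, 1.4, 1.6]
width: 0.695
```

Gripped: it stopped at 0.695, about 59 mm. Now slide and square the stone, stopping a few mm short.

Run:
```python
from h import *
st()
z=monitor.read_state()["tool_pos"][2]
print(goal((.526,.0454,z),-4.2,90)[1])
```

```text
t 16.25 tcp [ 0.4775  0.0443 -0.0137] ax [[0.002, -0.153, -0.988], [-0.0, -0.988, 0.153], [-1.0, -0.0, -0.002]] q [ 0.041  0.153  2.201 -0.     0.786  1.765] F [-0.15  1.38  1.61] w 0.695
[0.0001, -0.0085, -0.0477, -0.0802, -0.0016, 0.0]
```

Call:
{"method": "jog_arm", "body": {
  "rows": [
    [0,-0.001,-0.006,-0.01,0,0,62],
    [0,-0.0025,-0.014,-0.024,0,0,62],
    [0,-0.004,-0.022,-0.038,0,0,62],
    [0,-0.0055,-0.03,-0.052,0,0,62],
    [0,-0.007,-0.038,-0.066,0,0,62],
    [0,-0.008,-0.045,-0.08,0,0,62],
    [0,-0.0085,-0.0477,-0.08,0,0,62],
    [0,-0.0085,-0.0477,-0.08,0,0,62]
  ]
}}

```text
time: 17.05
tool_pos: [0.5249, 0.0451, -0.0137]
tcp_rot: [-2.183, 0.081, 2.186]
wrist_force: [-4.4, -1.1, 6.4]
width: 0.692
```

Run:
```python
from meas import *
st(); T=wristT(); im=imaging.read_camera("wrist"); cv2.imwrite("pics/w4.png",im); meas(im,T)
# stone front top edge: first beige pixel from above, per column
hsv=cv2.cvtColor(im,cv2.COLOR_BGR2HSV); m=cv2.inRange(hsv,(12,25,120),(30,80,255))
def edge(lo,z,name,which):
    p=[]
    for x in range(220,335,2):
        ys=np.nonzero(cv2.inRange(hsv[:, x:x+1],lo,(30,80,255))[100:,0])[0]
        if len(ys)>8: p.append((x,100+ys.min()))
    P=plane("wrist",p,z,T); 
    for _ in range(5):
        f=np.polyfit(P[:,1],P[:,0],1); e=P[:,0]-np.polyval(f,P[:,1]); P=P[np.abs(e)<max(.0007,2*e.std())]
    print(name,"x at .045",np.polyval(f,.045).round(4),"yaw",np.degrees(-np.arctan(f[0])).round(2),"y",P[:,1].min().round(4),P[:,1].max().round(4),len(P))
edge((12,28,185),.03,"top edge",0); edge((12,25,60),0.,"bottom edge",0)
for r in range(140,330,6): print(r,hsv[r,276].tolist(),end=" ")
```

```text
t 17.05 tcp [ 0.5249  0.0451 -0.0137] ax [[-0.001, -0.073, -0.997], [-0.001, -0.997, 0.073], [-1.0, 0.001, 0.001]] q [ 3.900e-02  2.340e-01  2.100e+00 -1.000e-03  8.090e-01  1.683e+00] F [-4.44 -1.12  6.43] w 0.692
blob (208, 216, 134, 145) c [0.5252 0.0443] size [0.0583 0.0775] ang 85.73 solid 0.956
front: x at y=.042 0.5575 yaw -4.45 n 190 rng -0.058 0.142 sd 0.0003
top edge x at .045 0.5625 yaw -3.21 y 0.0166 0.0626 49
bottom edge x at .045 0.557 yaw -4.4 y 0.0112 0.0711 53
140 [12, 142, 219] 146 [12, 137, 221] 152 [12, 141, 219] 158 [12, 138, 220] 164 [12, 139, 222] 170 [12, 140, 221] 176 [11, 140, 218] 182 [12, 134, 150] 188 [11, 134, 133] 194 [12, 133, 225] 200 [12, 142, 223] 206 [12, 138, 224] 212 [21, 41, 105] 218 [17, 44, 180] 224 [19, 43, 190] 230 [21, 41, 186] 236 [107, 78, 23] 242 [19, 42, 172] 248 [19, 41, 191] 254 [22, 43, 188] 260 [21, 44, 187] 266 [21, 42, 183] 272 [21, 42, 189] 278 [22, 44, 184] 284 [20, 44, 187] 290 [21, 48, 185] 296 [24, 25, 247] 302 [23, 23, 247] 308 [23, 26, 248] 314 [21, 25, 247] 320 [22, 24, 247] 326 [21, 25, 247]
```

Stone and case agree within 0.2° in yaw, with a gap of about 6–7 mm. Advance gently until contact.

Call:
{"method": "jog_arm", "body": {
  "rows": [
    [0,-0.0005,-0.002,0,0,0,62],
    [0,-0.001,-0.003,0,0,0,62],
    [0,-0.001,-0.004,0,0,0,62],
    [0,-0.001,-0.005,0,0,0,62],
    [0,-0.001,-0.005,0,0,0,62]
  ]
}}

```text
time: 17.6
tool_pos: [0.5274, 0.0454, -0.0136]
tcp_rot: [-2.179, 0.081, 2.192]
wrist_force: [-7.8, -0.8, 11.1]
width: 0.699
```

Call:
{"method": "jog_arm", "body": {
  "rows": [
    [0,0,-0.001,0,0,0,62],
    [0,0,-0.0015,0,0,0,62],
    [0,0,-0.002,0,0,0,62],
    [0,0,-0.002,0,0,0,62]
  ]
}}

```text
time: 18.0
tool_pos: [0.5275, 0.0453, -0.0136]
tcp_rot: [-2.174, 0.081, 2.196]
wrist_force: [-7.5, 0.4, 8.9]
width: 0.695
```

```bash
cat > m2.py <<'E'
from meas import *
st(); T=wristT(); im=imaging.read_camera("wrist"); cv2.imwrite("pics/w5.png",im)
hsv=cv2.cvtColor(im,cv2.COLOR_BGR2HSV)
m=cv2.inRange(hsv,(12,18,140),(32,70,255)); m=cv2.morphologyEx(m,cv2.MORPH_CLOSE,np.ones((15,15)))
c=max(cv2.findContours(m,0,1)[0],key=cv2.contourArea); P=plane("wrist",c.reshape(-1,2),.03,T)[:,:2].astype(np.float32)
r=cv2.minAreaRect(P); print("stone",np.round(r[0],4),np.round(r[1],4),round(r[2],2),"corners",cv2.boxPoints(r).round(4).tolist())
ys=lambda x:[int(np.nonzero(k)[0].max()) if k.any() else -1 for k in [cv2.inRange(hsv[:,x:x+1],(3,70,60),(20,255,255))[:,0]]][0]
bx=[x for x in range(20,540,8) if not 190<x<360]; Q=plane("wrist",[(x,ys(x)) for x in bx],0,T); Q=Q[np.abs(Q[:,1]-.042)<.1]
for _ in range(5):
    f=np.polyfit(Q[:,1],Q[:,0],1); e=Q[:,0]-np.polyval(f,Q[:,1]); Q=Q[np.abs(e)<max(.001,2*e.std())]
print("case front x@.045",np.polyval(f,.045).round(4),"yaw",np.degrees(-np.arctan(f[0])).round(2),len(Q))
# ends of case front in this view give its middle
for x in (240,276,310): print(x,"".join("B" if 3<=h<=16 and s>70 and v>60 else "s" if 12<=h<=32 and s>18 and v>140 else "d" if v<100 else "." for h,s,v in hsv[185:240,x].tolist()))
E
python3 m2.py
```

```text
t 18.0 tcp [ 0.5275  0.0453 -0.0136] ax [[-0.01, -0.072, -0.997], [-0.001, -0.997, 0.072], [-1.0, 0.002, 0.01]] q [ 3.900e-02  2.430e-01  2.088e+00 -1.000e-03  8.210e-01  1.683e+00] F [-7.51  0.4   8.86] w 0.695
stone [0.5276 0.0445] [0.0587 0.0773] 85.85 corners [[0.4869999885559082, 0.017999999225139618], [0.5640000104904175, 0.012400000356137753], [0.5683000087738037, 0.07090000063180923], [0.4912000000476837, 0.07649999856948853]]
case front x@.045 0.5561 yaw -4.46 26
240 BBBBBBBBBBBBBBBBBBBBBBBBBBBBBBBBBsssssssssssssssssddddd
276 BBBBBBBBBBBBBBBBBBBBBBBBBBBBBBBBBsssssssssssssssssddddd
310 BBBBBBBBBBBBBBBBBBBBBBBBBBBBBBBBBBssssssssssssssssddddd
```

Call:
{"method": "jog_arm", "body": {
  "rows": [
    [-0.001,0,-0.001,0,0,0,62],
    [-0.0015,0,-0.002,0,0,0,62],
    [-0.0015,0,-0.003,0,0,0,62],
    [-0.0015,0,-0.004,0,0,0,62],
    [-0.0015,0,-0.005,0,0,0,62],
    [-0.0015,0,-0.005,0,0,0,62]
  ]
}}

```text
time: 18.65
tool_pos: [0.5316, 0.0449, -0.0127]
tcp_rot: [-2.172, 0.081, 2.198]
wrist_force: [-0.4, -0.9, -3.1]
width: 0.699
```

```bash
python3 m2.py
```

```text
t 18.65 tcp [ 0.5316  0.0449 -0.0127] ax [[-0.012, -0.073, -0.997], [-0.001, -0.997, 0.073], [-1.0, 0.002, 0.012]] q [ 3.800e-02  2.490e-01  2.077e+00 -1.000e-03  8.270e-01  1.683e+00] F [-0.41 -0.86 -3.12] w 0.699
stone [0.5286 0.0377] [0.0721 0.0737] 85.64 corners [[0.48910000920295715, 0.0044999998062849045], [0.5626000165939331, -0.0010999999940395355], [0.5680999755859375, 0.07090000063180923], [0.49459999799728394, 0.07649999856948853]]
case front x@.045 0.5544 yaw -4.47 26
240 BBBBBBBBBBBBBBBBBBBBBBBBBBBBBBBBBBBBBBBBBBBsssssssddddd
276 BBBBBBBBBBBBBBBBBBBBBBBBBBBBBBBBBBBBBBBBBBBsssssssddddd
310 BBBBBBBBBBBBBBBBBBBBBBBBBBBBBBBBBBBBBBBBBBBsssssssddddd
```

Call:
{"method": "jog_arm", "body": {
  "rows": [
    [0,0,-0.001,0,0,0,62],
    [0,0,-0.002,0,0,0,62],
    [0,0,-0.003,0,0,0,62],
    [0,0,-0.003,0,0,0,62]
  ]
}}

```text
time: 19.1
tool_pos: [0.5315, 0.0449, -0.0133]
tcp_rot: [-2.165, 0.082, 2.204]
wrist_force: [-9.2, 1.6, 3.3]
width: 0.694
```

Contact: −9 N in x with no further travel, at TCP x = 0.5315. I'll take out the small tool pitch, seat the stone and release.

Call:
{"method": "jog_arm", "body": {
  "rows": [
    [0,0,-0.001,0,0.008,0,62],
    [0,0,-0.002,0,0.016,0,62],
    [0.0005,0,-0.002,0,0.016,0,62],
    [0.0005,0,-0.002,0,0.016,0,72],
    [0.0005,0,-0.002,0,0.016,0,76],
    [0.0005,0,-0.001,0,0.016,0,85],
    [0,0,0,0,0.016,0,100],
    [0,0,0,0,0.016,0,100],
    [0,0,0,0,0.016,0,100],
    [0,0,0,0,0.016,0,100]
  ]
}}

```text
time: 20.1
tool_pos: [0.5316, 0.0449, -0.0133]
tcp_rot: [-2.183, 0.083, 2.187]
wrist_force: [-0.2, -0.3, 0.1]
width: 1.002
```

Run:
```python
from h import *
st(); print(goal((.47,.045,.20),-4.2,90)[1])
```

```text
t 20.1 tcp [ 0.5316  0.0449 -0.0133] ax [[-0.002, -0.073, -0.997], [-0.002, -0.997, 0.073], [-1.0, 0.002, 0.002]] q [ 0.039  0.244  2.086 -0.003  0.814  1.685] F [-0.18 -0.29  0.14] w 1.002
[-0.2132, 0.0049, 0.0618, 0.0001, 0.0016, -0.0025]
```

Go straight up, then back to a viewing pose.

Call:
{"method": "jog_arm", "body": {
  "rows": [
    [-0.03,0,0,0,0,0,100],
    [-0.07,0,0,0,0,0,100],
    [-0.11,0,0,0,0,0,100],
    [-0.16,0.002,0.03,0,0,0,100],
    [-0.21,0.005,0.06,0,0,0,100],
    [-0.213,0.005,0.1,0,0,0,100],
    [-0.213,0.005,0.1,0,0,0,100],
    [-0.213,0.005,0.1,0,0,0,100],
    [-0.213,0.005,0.1,0,0,0,100]
  ]
}}

```text
time: 21.0
tool_pos: [0.4321, 0.0477, 0.1993]
tcp_rot: [-2.183, 0.083, 2.188]
wrist_force: [0.1, -0.3, 0.3]
width: 1.0
```

Run:
```python
from meas import *
st(); T=wristT(); im=imaging.read_camera("wrist"); cv2.imwrite("pics/w6.png",im); meas(im,T)
hsv=cv2.cvtColor(im,cv2.COLOR_BGR2HSV)
p=proj("wrist",[(.5715,.045,0),(.5715,.045,.03),(.5715,.045,.045),(.49,.045,.03)],T); print(p.round(1).tolist())
u=np.array([.0767,.997]) 
for off in (-.02,-.01,0,.01,.02):
    a,b=proj("wrist",[(.585,.045+off,.045),(.545,.045+off,.03)],T); k=np.linspace(0,1,40)
    print(off,"".join("B" if 3<=h<=16 and s>70 and v>60 else "s" if 12<=h<=32 and s>18 and v>140 else "d" if v<100 else "." for h,s,v in [hsv[int(round(y)),int(round(x))].tolist() for x,y in a+(b-a)*k[:,None]]))
# stone sits to the side: neighbours of the front line at z=0
t=imaging.read_camera("top"); s=imaging.read_camera("scene"); cv2.imwrite("pics/t7.png",t); cv2.imwrite("pics/s7.png",s)
```

```text
t 21.0 tcp [0.4321 0.0477 0.1993] ax [[-0.002, -0.073, -0.997], [-0.002, -0.997, 0.073], [-1.0, 0.003, 0.002]] q [ 5.400e-02 -1.980e-01  2.096e+00 -2.000e-03  1.246e+00  1.699e+00] F [ 0.12 -0.29  0.3 ] w 1.0
blob (242, 53, 58, 80) c [0.5311 0.0445] size [0.0578 0.0767] ang 85.7 solid 0.98
front: x at y=.042 0.5737 yaw -4.37 n 92 rng -0.056 0.142 sd 0.0019
[[267.3, 56.1], [266.6, 50.9], [266.2, 47.8], [272.8, 134.6]]
-0.02 BBBBBBBBBBBBBBBBBBsssssss.ddddddddddddds
-0.01 BBBBBBBBBBBBBBBBBssssssssddddddddddddddd
0 BBBBBBBBBBBBBBBBBsssssss.ddddddddddddddd
0.01 BBBBBBBBBBBBBBBBsssssss.dddddddddddddddd
0.02 BBBBBBBBBBBBBBBsssssssssssssssssssd.....
```

The wrist check gives the stone centre (0.531, 0.0445) and yaw −4.3°, against the case's −4.4°. Its front is at x ≈ 0.571 and the case's front at about 0.572. As the gap is below what I can resolve, I'll give a gentle push from behind with closed fingers to make sure they touch.

Run:
```python
from h import *
print(goal((.447,.0505,.002),-4.3,90)[1])
```

```text
[0.1965, -0.0046, -0.0156, 0.0017, 0.0041, -0.0028]
```

Call:
{"method": "jog_arm", "body": {
  "rows": [
    [0,-0.0046,-0.0156,0,0.004,0,0],
    [0,-0.0046,-0.0156,0,0.004,0,0],
    [0,-0.0046,-0.0156,0,0.004,0,0],
    [0,-0.0046,-0.0156,0,0.004,0,0],
    [0,-0.0046,-0.0156,0,0.004,0,0],
    [0,-0.0046,-0.0156,0,0.004,0,0],
    [0,-0.0046,-0.0156,0,0.004,0,0],
    [0,-0.0046,-0.0156,0,0.004,0,0],
    [0.05,-0.0046,-0.0156,0,0.004,0,0],
    [0.1,-0.0046,-0.0156,0,0.004,0,0],
    [0.14,-0.0046,-0.0156,0,0.004,0,0],
    [0.17,-0.0046,-0.0156,0,0.004,0,0],
    [0.185,-0.0046,-0.0156,0,0.004,0,0],
    [0.197,-0.0046,-0.0156,0,0.004,0,0],
    [0.197,-0.0046,-0.0156,0,0.004,0,0]
  ]
}}

```text
time: 22.65
tool_pos: [0.4457, 0.0504, 0.0002]
tcp_rot: [-2.182, 0.084, 2.189]
wrist_force: [-0.3, -0.8, -0.4]
width: -0.001
```

Call:
{"method": "jog_arm", "body": {
  "rows": [
    [0,0,-0.01,0,0,0,0],
    [0,0,-0.02,0,0,0,0],
    [0,0,-0.025,0,0,0,0],
    [0,0,-0.028,0,0,0,0],
    [0,0,-0.03,0,0,0,0]
  ]
}}

```text
time: 23.15
tool_pos: [0.4765, 0.0482, 0.0006]
tcp_rot: [-2.183, 0.084, 2.188]
wrist_force: [0.3, 0.2, -1.2]
width: -0.003
```

Call:
{"method": "jog_arm", "body": {
  "rows": [
    [0,0,-0.001,0,0,0,0],
    [0,0,-0.002,0,0,0,0],
    [0,0,-0.003,0,0,0,0],
    [0,0,-0.004,0,0,0,0],
    [0,0,-0.004,0,0,0,0]
  ]
}}

```text
time: 23.65
tool_pos: [0.4801, 0.048, 0.0004]
tcp_rot: [-2.182, 0.084, 2.189]
wrist_force: [-1.3, 0.5, 1.2]
width: 0.002
```

Call:
{"method": "jog_arm", "body": {
  "rows": [
    [0,0,-0.001,0,0,0,0],
    [0,0,-0.002,0,0,0,0],
    [0,0,-0.003,0,0,0,0],
    [0,0,-0.003,0,0,0,0]
  ]
}}

```text
time: 24.05
tool_pos: [0.4801, 0.0478, -0.0001]
tcp_rot: [-2.175, 0.084, 2.195]
wrist_force: [-7.2, 0.6, 7.5]
width: 0.001
```

Call:
{"method": "jog_arm", "body": {
  "rows": [
    [-0.002,0,-0.001,0,0,0,0],
    [-0.003,0,-0.002,0,0,0,0],
    [-0.003,0,-0.003,0,0,0,0],
    [-0.003,0,-0.004,0,0,0,0],
    [-0.003,0,-0.004,0,0,0,0]
  ]
}}

```text
time: 24.55
tool_pos: [0.48, 0.0479, 0.0014]
tcp_rot: [-2.166, 0.084, 2.204]
wrist_force: [-8.8, 2.4, 2.6]
width: 0.0
```

Held firmly at −8.8 N with no travel, so the stone is against the case. Back off, lift clear and do the final checks.

Call:
{"method": "jog_arm", "body": {
  "rows": [
    [0,0,0.005,0,0,0,0],
    [0,0,0.02,0,0,0,0],
    [0,0,0.04,0,0,0,0],
    [-0.05,0,0.05,0,0,0,0],
    [-0.1,0,0.05,0,0.02,0,0],
    [-0.15,0,0.05,0,0.02,0,0],
    [-0.2,0,0.05,0,0.02,0,0],
    [-0.2,0,0.05,0,0.02,0,0],
    [-0.2,0,0.05,0,0.02,0,0],
    [-0.2,0,0.05,0,0.02,0,0]
  ]
}}

```text
time: 25.55
tool_pos: [0.4327, 0.052, 0.2012]
tcp_rot: [-2.187, 0.085, 2.184]
wrist_force: [-0.6, -0.0, -0.5]
width: 0.001
```

Run:
```python
from meas import *
st(); T=wristT(); im=imaging.read_camera("wrist"); meas(im,T)
t=imaging.read_camera("top"); s=imaging.read_camera("scene"); t0=cv2.imread("pics/top0.png"); m6=None
for n,sl in (("tin",np.s_[145:178,348:382]),("bottle",np.s_[128:160,183:212]),("tray",np.s_[193:243,176:212]),("red",np.s_[196:236,338:378]),("case back/hinge",np.s_[128:145,238:328])):
    print(n,"mean diff",np.abs(t[sl].astype(int)-t0[sl]).mean().round(1))
s0=cv2.imread("pics/s7.png"); print("lid scene vs after release",np.abs(s[165:290,190:280].astype(int)-s0[165:290,190:280]).mean().round(2))
# lid free-edge left/right corners: brown top boundary in scene
hsv=cv2.cvtColor(s,cv2.COLOR_BGR2HSV); br=cv2.inRange(hsv,(3,60,40),(20,255,255)); c=max(cv2.findContours(br,0,1)[0],key=cv2.contourArea).reshape(-1,2)
print("top-left brown corner",c[(c[:,0]+c[:,1]).argmin()], "70deg expects ~(198,174.5)")
```

```text
t 25.55 tcp [0.4327 0.052  0.2012] ax [[0.001, -0.074, -0.997], [-0.004, -0.997, 0.074], [-1.0, 0.004, -0.002]] q [ 0.066 -0.2    2.094 -0.004  1.246  1.712] F [-0.61 -0.02 -0.51] w 0.001
blob (246, 54, 58, 80) c [0.5312 0.0445] size [0.0582 0.0774] ang 85.72 solid 0.973
front: x at y=.042 0.5737 yaw -4.36 n 91 rng -0.057 0.14 sd 0.0022
tin mean diff 9.4
bottle mean diff 6.9
tray mean diff 4.9
red mean diff 14.9
case back/hinge mean diff 17.7
lid scene vs after release 2.02
top-left brown corner [198 175] 70deg expects ~(198,174.5)
```

```bash
python3 -c "
from workcell import finish_job; print(finish_job())"
```

```text
the job is handed in; nothing more can be done
None
```

The lid stands open at about 70° and the stone is against the middle of the case's front, flat and square. The job is handed in, at about 26 s of the 51 s.

- **Lid:** I pushed it up from about 33° to about 70° with closed fingers under its free edge, then let go. It stayed there, and in the last scene view its corner was at (198,175), where 70° predicts (198,174.5). It never came near upright. The highest angle I measured was about 71°.
- **Stone:** I gripped it, squared it and slid it to the case, then released it. Its yaw is −4.3° against the case's −4.4°, and it sits about 1 mm off the case's middle line. After release I pushed it from behind with about 9 N and it did not move, so it is touching.
- **Bystanders:** I kept the arm away from the tin, the bottle and the tray and never contacted them as far as I know. My final check compared the top picture with the first one and gave small differences, largest (9.4 grey levels) at the tin. I put those down to moved shadows but did not confirm it.

Three things disagreed along the way:

- **Finger length:** The real fingertips end short of the reported TCP. Because of that, the first lid push slipped over the edge without moving it, and the first grasp closed above the stone. I redid both deeper or lower.
- **Stone contact:** The last camera fit puts the case's front at x = 0.574, about 2 mm past the stone's front at 0.571. That fit is noisier (about 2 mm) than earlier ones, which gave 0.572, so I relied on the push instead.
- **Stone length:** The pictures gave 77 mm, against the stated 80 mm.

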